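Set the display-case lights at the collector's desk

ROBOT

A 6-joint arm with a two-finger parallel gripper is mounted at the origin on the work surface. World frame = base frame: x ahead of the robot, y to its left, z up, the work surface at z = 0. Lengths are in m, angles in degrees, forces in N, time in s.
With the tool pointing down it reaches from about 0.375 to 0.9 m from the base axis. Payload 3.1 kg.
Tool frame: the origin (TCP) lies at the very end of the fingers, on their centre line; the grasp point (between the pads) lies 19 mm behind it; z points along the fingers, y is the line along which they close (so a half turn about z gives the same grasp; the last joint's range is limited). The gripper opens to 87 mm and grips with 3 to 60 N. Pads are 19 mm wide; open, the fingers measure 117 mm over their backs; the gripper's body (75 mm by 190 mm) begins 51 mm behind the grasp point.
Start: joints at [-83.68, 30.224, 82.088, -0, 67.689, -10.227], TCP at [0.178, -0.599, 0.223] pointing down, gripper open.
Joint ranges: [-176.69, 176.69], [-43.24, 126.21], [12.49, 139.97], [-82, 262], [0, 151.66], [-163.58, 163.58]. Speed limits (degrees/s): [159.86, 159.86, 180, 180, 180, 180].

INTERFACE

Orientations are given as a 3x3 rotation matrix whose columns are the frame's x, y, z axes.
In Python, from rig import bot gives the robot as it stands.
- The arm moves only by the tool move_arm, never from a script. Its argument "increments" is a list of rows, each an object with "xyz": the shift along the tool's x, y, z in mm, a list of three; "roll": the turn about the tool's z in rad; "grip": the opening in per cent of the stroke, from 0 (shut) to 100 (fully open). A call has 1 to 5 rows; each row shifts and turns the commanded pose from where the row before left it, along the tool's axes as they then stand; what a row does not reach is not made up. A row lasts 1/12 s, in which the tool goes at most 41.7 mm and 7.16 degrees, less where a joint would pass 70% of its speed; a pose out of reach is approached as far as the arm can. A call is refused whole if a number of a shift passes 41.7 or a number of a turn 0.125, either way. A call with a gripper value outside its range is refused whole. The fingers move at their own pace and stop on an object; the grip force is fixed at half the most. Time passes only in rows, so rows that do not move let the fingers close. It gives the time, the measured TCP pose, the force, the opening and the grip force at its end, in the units of the state.
- bot.read_state(): the state, without advancing time (a new reading comes with each control period).
- bot.capture(name): name is "scene" or "top" or "wrist"; returns (picture, depth): 400x640x3 uint8, red, green, blue; 400x640 float32, m along the optical axis (not along the pixel's ray), 0 where there is no reading.
- bot.camera_model(name): a dict with "intrinsics" (3x3 intrinsics, pixels), "D" ([k1, k2, p1, p2, k3] as OpenCV has them; the pictures are not rectified), "rvec" (rotation vector, rad) and "tvec" (3), from world to camera coordinates, as OpenCV has them; the wrist camera has in their place "tool_from_camera" (4x4, takes a point from camera to tool coordinates, whose origin is the TCP and whose axes are the flange's). Camera axes: x right, y down, z forward; pixel columns grow to the right and rows downward; lengths in m; the calibration is good to about 2 mm. A picture is of the moment at which its call begins: read the wrist's pose just before it. camera_model takes no time and is no camera call.
- bot.hand_in(): hands the job in; it is judged then, once.
Trained networks look in the newest picture that a camera, given by its name, has taken for a name from the list of things; names that differ only in an ending like _2 or _b are one class to them, and where a whole thing is asked for, a point or a joint stands for the part that bears it (a point fixed in the world has none). Each returns a list of dicts, best first, with "conf" (0 to 1); they miss things now and then, are a little off and sometimes report something else, mostly with a low value. They report only what shows in the picture. A call takes as long as a camera call.
- bot.spot_in(label, camera): "at" ([x, y, z] in m, in the coordinates of the camera as it stood for that picture, good to about 4 mm: the middle of the surface that is visible of it).
- bot.trace(label, camera): "mask" (400x640 bool, what is visible of it).
The state is a dict: "time_s": time; "joint_positions": joint angles; "qvel": joint speeds; "tau": joint torques, N m; "position": TCP position; "tcp_rot": TCP orientation; "force": force on the tool from outside, world axes, zero at the start; "moment": the same for the moment, N m; "opening": opening from 0.0 (shut) to 1.0 (fully open); "grasp_force": force on a finger pad.
Only numpy, scipy, OpenCV 4.12 (cv2) and the standard library are available. Lean on these libraries where they do the work, as an engineer would, in place of code of your own. Each camera call takes 0.05 s, during which the arm holds its last target. There are 200 camera calls.

TASK

On the display-light controller, turn the flush knurled dial clockwise with a fingertip until its white line clicks in at the long mark. Then press the wide rectangular key all the way down and let it come back up, to switch the cabinet lights to that level. Do not press the small round key or press the rectangular key before the dial is set, and do not move, knock over or pick up any of the figures and other things around.

Things in the scene. Friction and masses are not known exactly. Their poses are not given: they have to be found in the camera images.
- controller: Grey light controller fixed to the desk, a flat box 150 (its x) x 210 (y) x 40 mm high; origin at the centre of its underside on the desk, z up. In this frame the dial's centre is at (0, -35) mm, the wide key's at (-35, 66), the small round key's at (20, 45). Round the dial are white marks 30 degrees apart: a long one (20 mm) towards +x of the dial's centre, two short ones (8 mm) on each side of it.
- dial_top (a point): Centre of the dial's flat top face, 45.5 mm above the desk, turning with it; its x axis runs along the dial's white line. Black disc, 88 mm diameter, face knurled from 26 to 43 mm radius, only 5.5 mm proud of the controller, so turned by pressing on the knurled ring and sweeping round the centre. It is sprung: it sinks up to 4 mm under a finger (2 N to start, 4.5 N at 2 mm, 7 N at 4 mm), then is hard.
- dial (a joint): Dial angle in rad, growing clockwise seen from above; 0: white line at the long mark; -0.524 and -1.047: at the short marks anticlockwise of it (it starts at one of them); end stops at -1.2 and 1.2. It clicks every 0.524 rad: about 0.07 N m leaves a click, and let go within about 0.25 rad of one it snaps in.
- bar_key (a joint): Travel of the wide rectangular key in m, 0 up, 0.005 fully down; spring, 1.5 N to start, 5 N fully down; comes up when let go.
- bar_key_top (a point): Centre of the top face of the wide white rectangular key, 38 (controller's x) x 58 (y) mm, 8 mm proud of the controller, 48 mm above the desk.
- round_key (a joint): Travel of the small round key in m, 0 up, 0.005 down, sprung. Leave it alone.
- round_key_top (a point): Centre of the top of the small white round key, 19 mm diameter, 8 mm proud of the controller.
- toy_robot: Toy robot figure, 18 x 30 x 48 mm high, standing loose on the controller's top in the corner at its +x, +y end; origin under its centre.
- bust: Terracotta bust on a round wooden foot, 60 mm across, 108 mm high, on the desk beyond the controller (its +x side); origin under its centre.
- bear: Grey bear figure, 38 mm across, 70 mm high, on the desk beyond the controller; origin under its centre.
- tape_roll: Roll of tape lying flat, 72 mm outer diameter, 24 mm high, on the desk at the controller's -y end; origin under its centre.
- paint_jar: Paint jar, 38 mm diameter, 55 mm high, on the desk at the controller's +y end; origin under its centre.
- mug: Blue mug, 80 mm diameter, 90 mm high, on the desk to the left; origin under its centre.
- white_box: White carton 100 x 75 x 60 mm, on the desk to the right; origin under its centre.

How it is judged:
By the outcome, as a careful person would: the job done as asked, in the order asked, and still so for the second after the job is handed in, with the robot touching nothing.
It also fails if it takes over 38 s, if anything falls off the work surface, if the arm or the gripper's body presses on something with over 40 N, if the wrist force passes 120 N, or if a joint passes its speed limit or range.

## Working session

There is one attempt and no reset: what is moved stays moved. The work goes in short steps, Python scripts to look and compute and a tool call to move; the robot and the scene stay as the last step left them, time stands still between calls to the robot, and variables do not carry over. Pictures are saved under pics/ and viewed, at most 10 in all, crops included, and the job is handed in when it is done.

Besides the shell and the picture viewer there is one more tool, called after ">>>" as a command line: name --argument value ..., lists and objects as JSON in quotes. move_arm: Moves the arm, as the interface text tells. Its arguments: {"type":"object","properties":{"increments":{"type":"array"}},"required":["increments"]}

```bash
mkdir -p pics; cat > h.py <<'E'
import numpy as np, cv2
from rig import bot
def T(cam, st=None):
    m=bot.camera_model(cam)
    if cam=="wrist":
        st=st or bot.read_state()
        A=np.eye(4);A[:3,:3]=st["tcp_rot"];A[:3,3]=st["position"]
        return A@np.array(m["tool_from_camera"]),m
    R=cv2.Rodrigues(np.array(m["rvec"],float))[0];W=np.eye(4);W[:3,:3]=R;W[:3,3]=np.ravel(m["tvec"])
    return np.linalg.inv(W),m
def w(p,cam,st=None):
    return (T(cam,st)[0]@np.r_[p,1])[:3]
def onplane(uv,cam,z,st=None):
    W,m=T(cam,st)
    q=cv2.undistortPoints(np.array(uv,float).reshape(-1,1,2),np.array(m["intrinsics"]),np.array(m["D"])).reshape(-1,2)
    d=np.c_[q,np.ones(len(q))]@W[:3,:3].T
    return W[:3,3]+d*((z-W[2,3])/d[:,2:])
E
python3 - <<'E'
from h import *
st=bot.read_state();print(st)
for c in("top","scene"):
    im,d=bot.capture(c);cv2.imwrite(f"pics/{c}0.png",im[:,:,::-1])
    for l in("controller","dial_top","bar_key_top","round_key_top","toy_robot","bust","bear","tape_roll","paint_jar","mug","white_box"):
        print(c,l,[(round(r["conf"],2),w(r["at"],c).round(4).tolist()) for r in bot.spot_in(l,c)[:2]])
E
```

```text
{'time_s': 0.0, 'joint_positions': array([-8.36795087e+01,  3.02788747e+01,  8.21545824e+01,  5.76575516e-04,
        6.76904572e+01, -1.02278885e+01]), 'qvel': array([ 0.03497345,  0.00662972, -0.03071961,  0.01023749,  0.04121524,
        0.06318996]), 'tau': array([-1.75181689e-03, -4.40049505e+01, -1.76592225e+01,  6.31477009e-02,
        5.82403515e-02, -1.53520259e-04]), 'position': array([ 0.1779596 , -0.59837575,  0.22158264]), 'tcp_rot': array([[ 9.58580710e-01,  2.84820944e-01, -2.28838992e-04],
       [ 2.84820765e-01, -9.58578378e-01,  2.15058924e-03],
       [ 3.93172747e-04, -2.12669145e-03, -9.99997661e-01]]), 'force': array([ 0.34109869, -0.69770044, -0.18152523]), 'moment': array([-0.01698484, -0.02993096, -0.0483014 ]), 'grasp_force': 0.0, 'opening': 0.9972778565265397}
top controller [(0.59, [0.5377, -0.0962, 0.0445])]
top dial_top [(0.88, [0.5519, -0.1298, 0.0449])]
top bar_key_top [(0.73, [0.4982, -0.035, 0.0463])]
top round_key_top [(0.27, [0.5526, -0.1317, 0.045])]
top toy_robot [(0.56, [0.5847, -0.0075, 0.0722]), (0.45, [0.6772, -0.0857, 0.0581])]
top bust [(0
[... 230 characters left out ...]
ox [(0.81, [0.5646, -0.4384, 0.0651]), (0.27, [0.5538, -0.1273, 0.0478])]
scene controller [(0.85, [0.5577, -0.0724, 0.0413])]
scene dial_top [(0.66, [0.5538, -0.1322, 0.0451]), (0.28, [0.5025, -0.0316, 0.0504])]
scene bar_key_top [(0.48, [0.5066, -0.0325, 0.0446])]
scene round_key_top [(0.49, [0.5069, -0.035, 0.0484])]
scene toy_robot [(0.62, [0.5951, 0.0004, 0.0686])]
scene bust [(0.97, [0.6908, -0.0734, 0.0568])]
scene bear [(0.57, [0.6535, 0.0227, 0.0357])]
scene tape_roll [(0.71, [0.5553, -0.2731, 0.0198]), (0.48, [0.5528, -0.1291, 0.0459])]
scene paint_jar [(0.66, [0.5192, 0.0583, 0.0365])]
scene mug [(0.63, [0.4948, 0.4601, 0.0593])]
scene white_box [(0.77, [0.5732, -0.4129, 0.0459])]
```

View pics/top0.png

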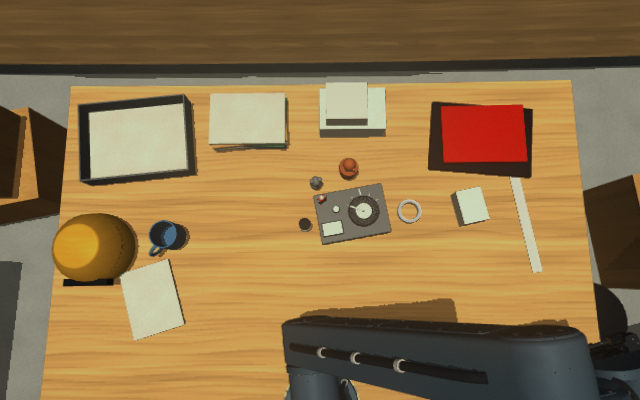

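View pics/scene0.png

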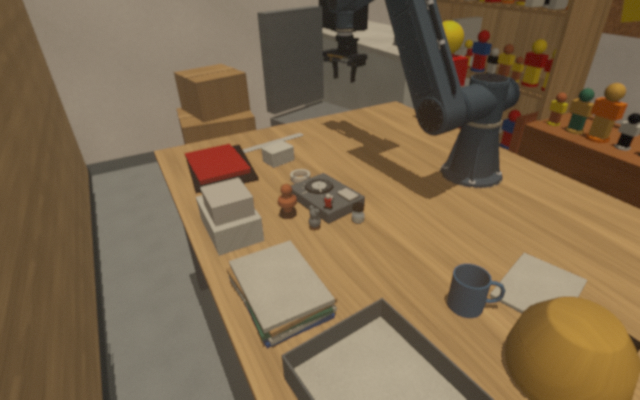

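The top view shows the controller at about (352,213), with the dial at (363,210) and the bar key at (332,228). The bust (348,167), bear (316,182), tape (409,211) and jar (305,224) stand around it. The scene view agrees. I'll move above the controller and shut the gripper on the way.

>>> move_arm --increments '[{"xyz":[15,-13,-2],"roll":0,"grip":0},{"xyz":[30,-26,-2],"roll":0,"grip":0},{"xyz":[30,-26,-2],"roll":0,"grip":0},{"xyz":[30,-26,-2],"roll":0,"grip":0},{"xyz":[30,-26,-2],"roll":0,"grip":0}]'

```text
time_s: 1.62
position: [0.2747, -0.447, 0.2326]
tcp_rot: [[0.959, 0.284, 0.0], [0.284, -0.959, -0.0], [0.0, 0.0, -1.0]]
force: [0.4, -0.5, -0.1]
opening: 0.702
grasp_force: 0.0
```

>>> move_arm --increments '[{"xyz":[30,-26,-2],"roll":0,"grip":0},{"xyz":[30,-26,-2],"roll":0,"grip":0},{"xyz":[30,-26,-2],"roll":0,"grip":0},{"xyz":[30,-26,-2],"roll":0,"grip":0},{"xyz":[30,-26,-2],"roll":0,"grip":0}]'

```text
time_s: 2.03
position: [0.3816, -0.2795, 0.2429]
tcp_rot: [[0.959, 0.284, 0.001], [0.284, -0.959, -0.001], [0.0, 0.001, -1.0]]
force: [0.6, -0.1, -0.0]
opening: 0.329
grasp_force: 0.0
```

>>> move_arm --increments '[{"xyz":[30,-26,-2],"roll":0,"grip":0},{"xyz":[30,-26,-2],"roll":0,"grip":0},{"xyz":[15,-13,0],"roll":0,"grip":0},{"xyz":[0,0,0],"roll":0,"grip":0},{"xyz":[0,0,0],"roll":0,"grip":0}]'

```text
time_s: 2.45
position: [0.4346, -0.1968, 0.2467]
tcp_rot: [[0.958, 0.288, 0.0], [0.288, -0.958, -0.001], [-0.0, 0.001, -1.0]]
force: [-0.6, -0.8, 0.0]
opening: 0.018
grasp_force: 0.0
```

```bash
python3 - <<'E'
from h import *
st=bot.read_state();print(st["position"],st["tcp_rot"][:,0],st["opening"],st["force"])
c="wrist"
im,d=bot.capture(c);cv2.imwrite(f"pics/w1.png",im[:,:,::-1]);np.save("d1.npy",d)
print(np.round(bot.camera_model(c)["tool_from_camera"],3).tolist())
for l in("controller","dial_top","bar_key_top","round_key_top","toy_robot","bust"):
    print(c,l,[(round(r["conf"],2),w(r["at"],c,st).round(4).tolist()) for r in bot.spot_in(l,c)[:2]])
E
```

```text
[ 0.43463808 -0.19676924  0.24673016] [ 9.57699353e-01  2.87770626e-01 -1.29256924e-04] 0.017830376484452785 [-0.60504079 -0.81951251  0.0229447 ]
[[0.001, -0.96, -0.28, 0.077], [1.0, 0.001, 0.001, 0.0], [-0.0, -0.28, 0.96, -0.163], [0.0, 0.0, 0.0, 1.0]]
wrist controller [(0.83, [0.5384, -0.1023, 0.0389])]
wrist dial_top [(0.72, [0.5511, -0.1298, 0.0415])]
wrist bar_key_top [(0.92, [0.504, -0.0362, 0.0473])]
wrist round_key_top [(0.89, [0.5549, -0.048, 0.0446]), (0.34, [0.5013, -0.0402, 0.0529])]
wrist toy_robot []
wrist bust []
```

View pics/w1.png

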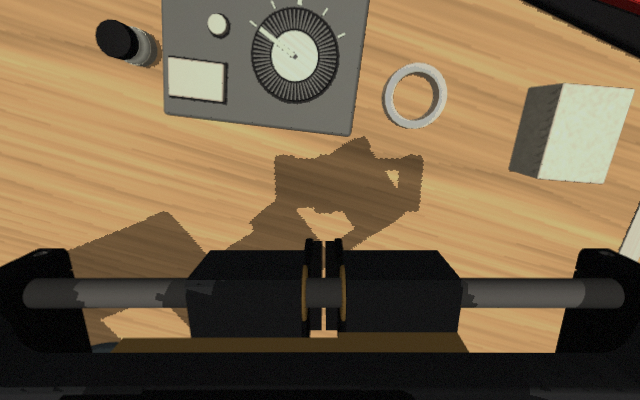

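The wrist view shows the dial centred at about (295,55), with its white line pointing to (262,28). That is the first short mark at (253,22), so the dial starts at -1.047. The long mark is at (300,0), the bar key at (197,80) and the round key at (218,25). Next I'll fit the controller pose.

```bash
cat >> h.py <<'E'
def fit(st,cam="wrist"):
    L=[];P=[]
    for l,xy,z in(("dial_top",(0,-35),.0455),("bar_key_top",(-35,66),.048),("round_key_top",(20,45),.048)):
        r=bot.trace(l,cam)
        if not r or r[0]["conf"]<.5: print("no",l);continue
        m=r[0]["mask"].astype(np.uint8);c=cv2.findContours(m,0,2)[0];c=max(c,key=cv2.contourArea)
        if l=="bar_key_top": uv=cv2.minAreaRect(c)[0]
        elif l=="dial_top": uv=cv2.fitEllipse(cv2.convexHull(c))[0]
        else: uv=cv2.fitEllipse(c)[0]
        p=onplane([uv],cam,z,st)[0];print(l,round(r[0]["conf"],2),np.round(uv,1),p.round(4));L.append(xy);P.append(p[:2])
    L=np.array(L)/1e3;P=np.array(P);a=L-L.mean(0);b=P-P.mean(0)
    th=np.arctan2((a[:,0]*b[:,1]-a[:,1]*b[:,0]).sum(),(a*b).sum())
    R=np.array([[np.cos(th),-np.sin(th)],[np.sin(th),np.cos(th)]]);t=P.mean(0)-R@L.mean(0)
    print("yaw",np.degrees(th),"t",t,"res mm",((L@R.T+t-P)*1e3).round(1).tolist())
    return R,t
E
python3 - <<'E'
from h import *
st=bot.read_state();bot.capture("wrist");R,t=fit(st)
np.savez("pose.npz",R=R,t=t)
A=st["tcp_rot"]
for n,p in(("dial",(0,-.035)),("start",(-.014,-.067)),("bar",(-.035,.066))):
    q=R@np.array(p)+t;print(n,q,"tool shift mm",(A.T@np.r_[q-st["position"][:2],0])*1e3)
print("tool yaw",np.degrees(np.arctan2(A[1,0],A[0,0])))
E
```

```text
dial_top 0.72 [292.6  53.1] [ 0.5543 -0.13    0.0455]
bar_key_top 0.83 [194.5  78.3] [ 0.5014 -0.038   0.048 ]
round_key_top 0.74 [215.3  23.1] [ 0.5584 -0.049   0.048 ]
yaw 10.805649363662674 t [ 0.5476909  -0.09631363] res mm [[-0.1, -0.7], [-0.4, 0.0], [0.5, 0.7]]
dial [ 0.55425263 -0.13069303] tool shift mm [ 1.34722136e+02 -3.09659066e+01 -2.95163536e-02]
start [ 0.54650017 -0.16475033] tool shift mm [ 1.17651859e+02 -4.92875234e-01 -2.78195748e-02]
bar [ 0.50093793 -0.03804562] tool shift mm [ 1.09794300e+02 -1.34911098e+02 -1.56146748e-02]
tool yaw 16.43279791338017
```

>>> move_arm --increments '[{"xyz":[28,-1,20],"roll":0,"grip":0},{"xyz":[28,-1,28],"roll":0,"grip":0},{"xyz":[28,-1,28],"roll":0,"grip":0},{"xyz":[28,-1,28],"roll":0,"grip":0},{"xyz":[0,0,30],"roll":0,"grip":0}]'

```text
time_s: 3.42
position: [0.5464, -0.1617, 0.112]
tcp_rot: [[0.958, 0.287, 0.008], [0.287, -0.958, -0.003], [0.007, 0.005, -1.0]]
force: [1.3, -0.7, 0.8]
opening: 0.007
grasp_force: 0.0
```

>>> move_arm --increments '[{"xyz":[0,0,30],"roll":0,"grip":0},{"xyz":[0,0,18],"roll":0,"grip":0},{"xyz":[0,0,7],"roll":0,"grip":0},{"xyz":[0,0,0],"roll":0,"grip":0},{"xyz":[0,0,0],"roll":0,"grip":0}]'

```text
time_s: 3.83
position: [0.5409, -0.1621, 0.0579]
tcp_rot: [[0.959, 0.285, 0.001], [0.285, -0.959, -0.0], [0.0, 0.0, -1.0]]
force: [0.6, -0.4, -0.9]
opening: 0.009
grasp_force: 0.0
```

```bash
python3 - <<'E'
from h import *
st=bot.read_state();z=np.load("pose.npz")
im,d=bot.capture("wrist");cv2.imwrite("pics/w2.png",im[:,:,::-1])
A=st["tcp_rot"];q=z["R"]@[0,-.035]+z["t"]
print(st["position"],st["opening"],st["force"],"dial in tool",(A.T@np.r_[q-st["position"][:2],0])*1e3)
E
```

```text
[ 0.54089652 -0.16211435  0.05792105] 0.00942196618067673 [ 0.63678364 -0.3944425  -0.85522637] dial in tool [ 2.17462686e+01 -2.63208050e+01 -1.77625868e-03]
```

View pics/w2.png

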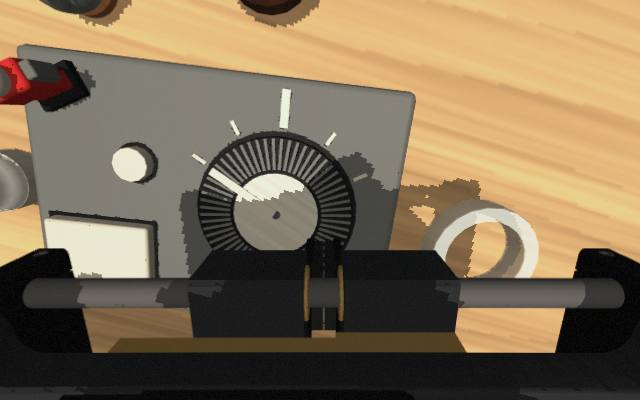

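The view shows the fingertips over the knurled ring at its lower right, around (325,240). The white line is at the first mark and the long mark is at (286,108). Now I'll press.

>>> move_arm --increments '[{"xyz":[0,0,8],"roll":0,"grip":0},{"xyz":[0,0,4],"roll":0,"grip":0},{"xyz":[0,0,3],"roll":0,"grip":0},{"xyz":[0,0,0],"roll":0,"grip":0}]'

```text
time_s: 4.22
position: [0.5411, -0.1622, 0.043]
tcp_rot: [[0.959, 0.285, 0.002], [0.285, -0.959, -0.001], [0.001, 0.001, -1.0]]
force: [0.2, -0.4, 5.0]
opening: 0.006
grasp_force: 2.3
```

>>> move_arm --increments '[{"xyz":[0,0,1],"roll":0,"grip":0},{"xyz":[-3.5,-2.8,0],"roll":0,"grip":0},{"xyz":[-2.7,-3.2,0],"roll":0,"grip":0},{"xyz":[-2.3,-3.6,0],"roll":0,"grip":0},{"xyz":[-1.8,-3.8,0],"roll":0,"grip":0}]'

```text
time_s: 4.63
position: [0.5279, -0.1525, 0.0427]
tcp_rot: [[0.959, 0.284, 0.003], [0.284, -0.959, -0.002], [0.002, 0.002, -1.0]]
force: [0.4, 0.2, 5.5]
opening: 0.004
grasp_force: 2.6
```

```bash
cat >> h.py <<'E'
def line(st,name=None):
    """dial angle (deg, clockwise +) of the white line, from the bright pixels on the knurled ring"""
    im,_=bot.capture("wrist");z=np.load("pose.npz")
    if name: cv2.imwrite(name,im[:,:,::-1])
    m=im.min(2);v,u=np.nonzero(m>125)
    p=onplane(np.c_[u,v],"wrist",.0455-.001,st)[:,:2]
    l=(p-z["t"])@z["R"]-[0,-.035];r=np.hypot(*l.T)*1e3;a=-np.degrees(np.arctan2(l[:,1],l[:,0]))
    h,_=np.histogram(a[(r>29)&(r<41)],np.arange(-180,181,5))
    i=np.argsort(h)[::-1][:5];print("line bins",[(int(-178+5*k),int(h[k])) for k in i])
    A=st["tcp_rot"];q=z["R"]@[0,-.035]+z["t"]
    d=(A.T@np.r_[q-st["position"][:2],0])*1e3
    print("dial in tool",d.round(1),"z",st["position"][2],"F",st["force"].round(1))
E
python3 - <<'E'
from h import *
line(bot.read_state(),"pics/w3.png")
E
```

```text
line bins [(-38, 149), (-33, 109), (-43, 57), (-8, 52), (-18, 48)]
dial in tool [ 31.5 -13.4   0. ] z 0.042651114989946365 F [0.4 0.2 5.5]
```

View pics/w3.png

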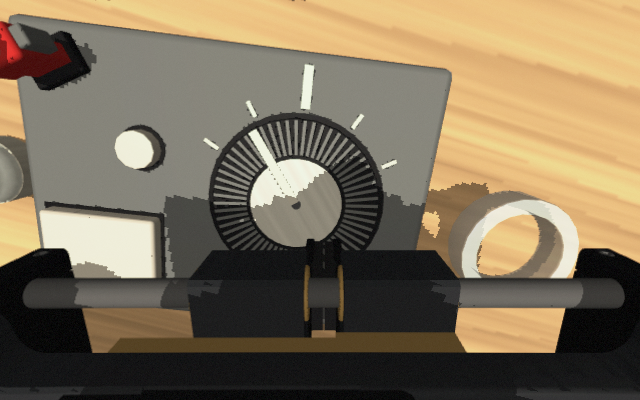

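The line has turned to about -35°, near the second short mark at (258,130). The dial is following without slip, so I'll continue.

>>> move_arm --increments '[{"xyz":[-1.3,-4,0],"roll":0,"grip":0},{"xyz":[-0.9,-4.1,0],"roll":0,"grip":0},{"xyz":[-0.3,-4.2,0],"roll":0,"grip":0},{"xyz":[0.2,-4.2,0],"roll":0,"grip":0},{"xyz":[0.5,-3.3,0],"roll":0,"grip":0}]'

```text
time_s: 5.1
position: [0.5203, -0.1336, 0.0426]
tcp_rot: [[0.959, 0.284, 0.002], [0.284, -0.959, -0.001], [0.002, 0.002, -1.0]]
force: [1.0, 0.9, 6.1]
opening: 0.001
grasp_force: 2.7
```

```bash
python3 - <<'E'
from h import *
line(bot.read_state(),"pics/w4.png")
E
```

```text
line bins [(-3, 161), (-8, 112), (2, 83), (-53, 67), (-23, 64)]
dial in tool [33.4  6.8  0.1] z 0.04256919104202389 F [1.  0.9 6.1]
```

View pics/w4.png

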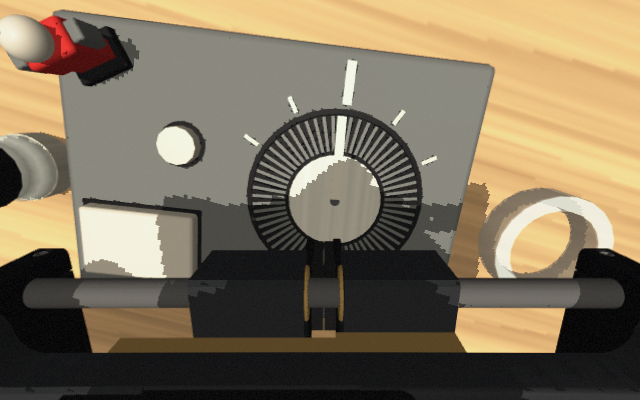

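The line is now at (341,130), in line with the long mark (350,85) to within a few degrees. I'll lift straight up so it snaps in, then move over towards the bar key.

>>> move_arm --increments '[{"xyz":[0,0,-5],"roll":0,"grip":0},{"xyz":[0,0,-15],"roll":0,"grip":0},{"xyz":[0,0,-25],"roll":0,"grip":0},{"xyz":[0,0,-15],"roll":0,"grip":0},{"xyz":[0,0,0],"roll":0,"grip":0}]'

```text
time_s: 5.57
position: [0.5212, -0.1343, 0.1045]
tcp_rot: [[0.959, 0.285, 0.005], [0.285, -0.959, -0.003], [0.004, 0.004, -1.0]]
force: [1.1, -0.1, 0.6]
opening: 0.008
grasp_force: 0.0
```

>>> move_arm --increments '[{"xyz":[2,-24,0],"roll":0,"grip":0},{"xyz":[2,-25,0],"roll":0,"grip":0},{"xyz":[2,-25,0],"roll":0,"grip":0},{"xyz":[2,-23,0],"roll":0,"grip":0},{"xyz":[0,0,0],"roll":0,"grip":0}]'

```text
time_s: 5.98
position: [0.4959, -0.0343, 0.1006]
tcp_rot: [[0.958, 0.288, -0.006], [0.288, -0.958, 0.003], [-0.005, -0.004, -1.0]]
force: [1.0, -0.4, -0.5]
opening: 0.007
grasp_force: 0.0
```

```bash
python3 - <<'E'
from h import *
st=bot.read_state();line(st,"pics/w5.png")
z=np.load("pose.npz");q=z["R"]@[-.035,.066]+z["t"];print("bar in tool",(st["tcp_rot"].T@np.r_[q-st["position"][:2],0])*1e3)
E
```

```text
line bins [(2, 85), (-3, 43), (7, 10), (177, 0), (157, 0)]
dial in tool [ 28.1 109.1  -0.6] z 0.10056170969749678 F [ 1.  -0.4 -0.5]
bar in tool [ 3.7201002   5.04314863 -0.03951048]
```

View pics/w5.png

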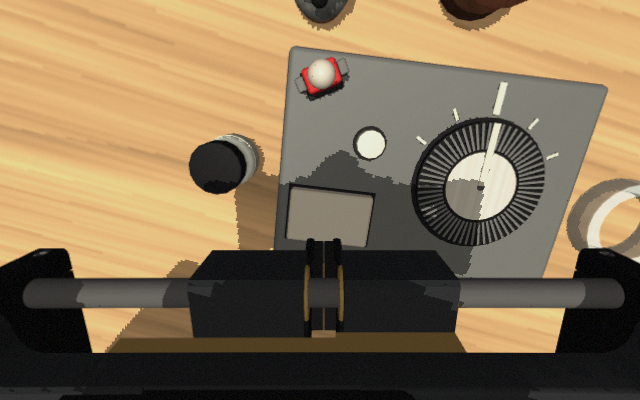

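The white line points straight at the long mark (503,97), so the dial has snapped in at 0. The toy robot stands undisturbed at (322,76). Now the bar key at (330,215).

>>> move_arm --increments '[{"xyz":[4,5,15],"roll":0,"grip":0},{"xyz":[0,0,20],"roll":0,"grip":0},{"xyz":[0,0,12],"roll":0,"grip":0},{"xyz":[0,0,0],"roll":0,"grip":0},{"xyz":[0,0,0],"roll":0,"grip":0}]'

```text
time_s: 6.45
position: [0.5045, -0.0425, 0.0538]
tcp_rot: [[0.959, 0.284, -0.002], [0.284, -0.959, 0.0], [-0.001, -0.001, -1.0]]
force: [-0.1, -0.7, 0.3]
opening: 0.002
grasp_force: 0.0
```

>>> move_arm --increments '[{"xyz":[-2,4,5],"roll":0,"grip":0},{"xyz":[0,0,4],"roll":0,"grip":0},{"xyz":[0,0,3],"roll":0,"grip":0},{"xyz":[0,0,1],"roll":0,"grip":0},{"xyz":[0,0,0],"roll":0,"grip":0}]'

```text
time_s: 6.87
position: [0.505, -0.0474, 0.0433]
tcp_rot: [[0.958, 0.285, 0.003], [0.285, -0.958, -0.002], [0.002, 0.003, -1.0]]
force: [-1.6, -4.2, 10.9]
opening: 0.004
grasp_force: 5.6
```

>>> move_arm --increments '[{"xyz":[0,0,1],"roll":0,"grip":0},{"xyz":[0,0,0],"roll":0,"grip":0}]'

```text
time_s: 7.03
position: [0.505, -0.0475, 0.0431]
tcp_rot: [[0.958, 0.286, 0.003], [0.286, -0.958, -0.002], [0.002, 0.003, -1.0]]
force: [-2.7, -3.9, 18.9]
opening: 0.004
grasp_force: 9.2
```

The key is on its hard stop: the force rose 8 N for 0.2 mm of travel. I'll release it.

>>> move_arm --increments '[{"xyz":[0,0,-4],"roll":0,"grip":0},{"xyz":[0,0,-10],"roll":0,"grip":0},{"xyz":[0,0,-25],"roll":0,"grip":0},{"xyz":[0,0,-35],"roll":0,"grip":0},{"xyz":[0,0,-30],"roll":0,"grip":0}]'

```text
time_s: 7.45
position: [0.5034, -0.0458, 0.146]
tcp_rot: [[0.959, 0.285, -0.001], [0.285, -0.959, 0.001], [-0.001, -0.001, -1.0]]
force: [0.0, 0.6, -0.0]
opening: 0.004
grasp_force: 0.0
```

>>> move_arm --increments '[{"xyz":[-10,0,-15],"roll":0,"grip":0},{"xyz":[0,0,0],"roll":0,"grip":0},{"xyz":[0,0,0],"roll":0,"grip":0}]'

```text
time_s: 7.7
position: [0.4944, -0.0489, 0.1605]
tcp_rot: [[0.959, 0.285, 0.002], [0.285, -0.959, -0.0], [0.002, 0.001, -1.0]]
force: [-0.1, -0.5, -0.5]
opening: 0.008
grasp_force: 0.0
```

```bash
python3 - <<'E'
from h import *
st=bot.read_state();line(st,"pics/w6.png")
E
```

```text
line bins [(2, 52), (-3, 30), (7, 1), (177, 0), (157, 0)]
dial in tool [34.1 95.4  0.1] z 0.16053893281870454 F [-0.1 -0.5 -0.5]
```

View pics/w6.png

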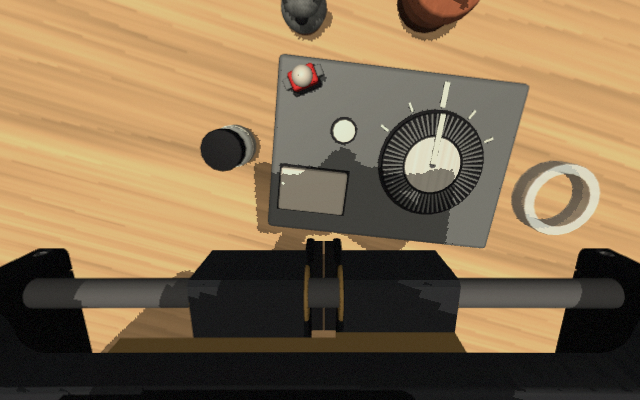

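The line still sits at the long mark (445,95), the bar key (313,190) is up again, and the figures are undisturbed. I'm handing in.

```bash
python3 -c "
from rig import bot;print(bot.hand_in())"
```

```text
the job is handed in; nothing more can be done
None
```

I turned the dial clockwise until it clicked in at the long mark, then pressed the rectangular key to its stop and let it come back up. The round key and the figures I could see were untouched, and I handed the job in at about 8 s; the hand-in gave no verdict.

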